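# Set out the bench for feeding cultures

### The job

Set out the bench for feeding cultures: put the large culture dish on the middle of the warming plate and stack the small dish centred on top of it, stand the small amber jar midway between the warming plate and the tube rack (in line with both), and stand the tall bottle directly behind the tube rack (on its far side from the robot), centred on it and 3 cm clear of it. Keep everything upright and leave the open glass beaker where it stands.

Things in the scene. Friction and masses are not known exactly. Their poses are not given: they have to be found in the camera images.
- warmer: Warming plate, fixed: a low grey square slab with a dark top, 110 x 110 mm, 22 mm high, flat top (dark area 104 x 104 mm). Origin at the centre of its underside, z up; x points away from the robot (within about 6 degrees), y to the robot's left. It may be on the left or the right of the rack.
- rack: Tube rack, fixed: white block 60 mm (its x) x 100 mm (its y), 45 mm high, with eight grey tube caps standing up to 60 mm above the bench. Origin at the centre of its underside, z up; x points away from the robot (so 'behind' is +x), y to the robot's left. It stands parallel to the warming plate, side by side with it in line along their common y axis, centres 320 to 340 mm apart.
- large_dish: Large closed culture dish with frosted grey-blue lid, a flat disc 58 mm in diameter and 16 mm high, about 35 g, flat top and bottom, loose. Origin at the centre of its underside, z up.
- small_dish: Small closed culture dish with frosted grey-blue lid, a flat disc 36 mm in diameter and 12 mm high, about 20 g, loose. Origin at the centre of its underside, z up.
- jar: Small squat amber glass jar with black screw cap, 44 mm in diameter at the cap (upper 17 mm), 42 mm at the glass below, 55 mm high, about 120 g, loose. Origin at the centre of its underside, z up.
- bottle: Tall clear glass bottle with blue screw cap, 100 mm high: straight round body 56 mm in diameter up to 62 mm above the base, then a sloping shoulder, cap 40 mm in diameter from 78 to 100 mm; about 240 g, loose. Origin at the centre of its underside, z up.
- beaker: Open empty glass beaker, 52 mm in diameter (56 mm at the rim), 60 mm high, about 120 g, loose; not part of the job, must stay where it is. Origin at the centre of its underside, z up.
Things that resemble listed ones, but are neither listed nor needed, are in the scene too. Leave any red look-alike of the large_dish alone. Of the things shaped like the jar, the amber one is meant.

How it is judged:
At the end, for the whole second after the job is handed in: Large dish flat on the plate within 12 mm of centre; small dish on it within 10 mm; jar within 182 mm of plate and rack centres, 15 mm of the line joining them; bottle behind rack, 15 mm of its middle, 15 to 45 mm clear; upright, released, at rest; beaker within 25 mm of its start (horizontal distance between large_dish and warmer below 0.012 m and z of large_dish in the frame of warmer between 0.018 and 0.026 m and horizontal distance between small_dish and large_dish below 0.01 m and z of small_dish in the frame of large_dish between 0.012 and 0.02 m and x of jar in the frame of warmer between -0.015 and 0.015 m and horizontal distance between jar and warmer below 0.182 m and horizontal distance between jar and rack below 0.182 m and y of bottle in the frame of rack between -0.015 and 0.015 m and x of bottle in the frame of rack between 0.073 and 0.103 m and height (world z) of jar between -0.004 and 0.005 m and height (world z) of bottle between -0.004 and 0.005 m and angle between each of bottle, jar, large_dish, small_dish's own z axis and vertical below 0.1 rad and linear speed of each of bottle, jar, large_dish, small_dish below 0.02 m/s and angular speed of each of bottle, jar, large_dish, small_dish below 0.2 rad/s and distance of beaker from where it was at the start of the episode below 0.025 m); the robot touches nothing.
It fails at once if the bottle, the jar or a dish is tipped over (more than 40 degrees) (angle between any of bottle, jar, large_dish, small_dish's own z axis and vertical above 0.7 rad).
It fails at once if the beaker is pushed over or moved by more than 25 mm (angle between beaker's own z axis and vertical above 0.5 rad or distance of beaker from where it was at the start of the episode above 0.025 m).
It also fails if it takes over 106 s, if anything falls off the work surface, if the arm or the gripper's body presses on something with over 40 N, if the wrist force passes 120 N, or if a joint passes its speed limit or range.

### The arm

A 6-joint arm with a two-finger parallel gripper is mounted at the origin on the work surface. World frame = base frame: x ahead of the robot, y to its left, z up, the work surface at z = 0. Lengths are in m, angles in rad, forces in N, time in s.
With the tool pointing down it reaches from about 0.275 to 1 m from the base axis. Payload 8.4 kg.
Tool frame: the origin (TCP) lies at the very end of the fingers, on their centre line; the grasp point (between the pads) lies robot.hold_point_z behind it (robot.hold_point_z is the distance from the TCP to the grasp point, in m); z points along the fingers, y is the direction in which the jaws open and shut (so a half turn about z gives the same grasp; the last joint's range is limited). The gripper opens to 85 mm and grips with 20 to 120 N. Pads are 22 mm wide; open, the fingers measure 114 mm over their backs; the gripper's body (76 mm by 85 mm) begins 54 mm behind the grasp point. The pads swing forward as they close: fully open they stand 13 mm farther back than shut.
Start: joints at [-1.315, 0.353, 1.633, -0, 1.155, -0.002], TCP at [0.159, -0.604, 0.193] pointing down, gripper open.
Joint ranges: [-2.63, 2.63], [-0.92, 2.1], [0.06, 2.66], [-1.3, 4.44], [0, 2.69], [-3.02, 3.02]. Speed limits (rad/s): [2.22, 2.22, 2.79, 3.14, 3.14, 3.14].

### API

Orientations are given as a rotation vector (axis times angle).
In Python, from station import robot gives the robot as it stands.
- The arm moves only by the tool apply_moves, never from a script. Its argument "deltas" is a list of rows, each a list of 2 entries, a list of its own where there are three numbers: the shift along the tool's x, y, z normalised to -1 to 1, where 1 is 150 mm, then the turn, a rotation vector about the tool's x, y, z normalised to -1 to 1, where 1 is 90 degrees. A call has 1 to 5 rows; each row shifts and turns the commanded pose from where the row before left it, along the tool's axes as they then stand; what a row does not reach is not made up. A row lasts 1/10 s, in which the tool goes at most 50 mm and 8.59 degrees, less where a joint would pass 70% of its speed; a pose out of reach is approached as far as the arm can. A call with a number of a shift or a turn outside -1 to 1 is refused whole. A call with a gripper value outside its range is refused whole. "grip" is the closure, from -1 (fully open) to 1 (shut), so that 0 is half open, set as the call begins (left out, the last holds). The fingers move at their own pace and stop on an object; "squeeze" is the grip in N (left out, the last holds). Time passes only in rows, so rows that do not move let the fingers close. It gives the time, the measured TCP pose, the force and the opening at its end, in the units of the state.
- robot.get_state(): the state, without advancing time (a new reading comes with each control period).
- robot.snapshot(name): name is "scene" or "top" or "wrist"; returns a dict with "image" (420x560x3 uint8, blue, green, red), "depth" (420x560 float32, m along the optical axis (not along the pixel's ray), 0 where there is no reading), "fx", "fy", "cx", "cy" (pixels), "k1" (the pictures are not rectified: a ray, as slopes to the right and down, at radius r is drawn at 1 + k1 r^2 times it, then the intrinsics apply), "extrinsics" (4x4, takes a point from world to camera coordinates). Camera axes: x right, y up, looking along -z (the intrinsics and any distortion apply to the point x, -y, -z); pixel columns grow to the right and rows downward; lengths in m; the calibration is good to about 2 mm. A picture is of the moment at which its call begins.
- robot.close_job(): hands the job in, once; it reports no verdict.
The state is a dict: "time": time; "joint_positions": joint angles; "qvel": joint speeds; "effort": joint torques, N m; "tcp_pos": TCP position; "eef_rot": TCP orientation; "contact_force": force on the tool from outside, world axes, zero at the start; "torque": the same for the moment, N m; "gripper_width": finger opening in m.
Only numpy, scipy, OpenCV 4.12 (cv2) and the standard library are available. Lean on these libraries where they do the work, as an engineer would, in place of code of your own. Each camera call takes 0.05 s, during which the arm holds its last target.

## Working session

There is one attempt and no reset: what is moved stays moved. The work goes in short steps, Python scripts to look and compute and a tool call to move; the robot and the scene stay as the last step left them, time stands still between calls to the robot, and variables do not carry over. Pictures are saved under pics/ and viewed, and the job is handed in when it is done.

Besides the shell and the picture viewer there is one more tool, called after ">>>" as name(argument=value, ...), one argument or row to a line, values as JSON. apply_moves: Moves the arm, as the interface text tells. Scaled input: -1 to 1 covers 150 mm each way for a shift and 90 degrees each way for a turn. Its arguments: {"type":"object","properties":{"deltas":{"type":"array"},"grip":{"type":"number"},"squeeze":{"type":"number"}},"required":["deltas"]}

```bash
ls; mkdir -p pics; python3 - <<'E'
from station import robot
import cv2,numpy as np
print(robot.get_state()); print(robot.hold_point_z)
for n in ("scene","top","wrist"):
    s=robot.snapshot(n); cv2.imwrite(f"pics/{n}0.png",s["image"]); np.savez(f"pics/{n}0.npz",**s)
    print(n,s["fx"],s["fy"],s["cx"],s["cy"],s["k1"]); print(np.round(s["extrinsics"],4))
E
```

```text
pics
{'time': 0.0, 'joint_positions': array([-1.31540060e+00,  3.53650219e-01,  1.63414908e+00, -1.52744547e-05,
        1.15518928e+00, -2.41474448e-03]), 'qvel': array([-1.35981103e-03, -1.19253038e-03, -2.75413386e-05,  1.33573670e-03,
       -1.24209288e-03, -4.78420151e-04]), 'effort': array([ 1.20103363e-03, -6.05252123e+01, -3.42066765e+01,  7.03709202e-05,
        9.48343717e-03,  5.13892417e-05]), 'tcp_pos': array([ 0.15920342, -0.60383065,  0.19265403]), 'eef_rot': array([-3.11415474e+00, -4.03678971e-01,  2.98256779e-04]), 'contact_force': array([0.03413897, 0.35116249, 0.11553349]), 'torque': array([ 0.02298969, -0.02665981,  0.00634722]), 'gripper_width': 0.08569315133837038}
0.0187
scene 513.3472849326527 513.3472849326527 272.5435088540934 200.1746623254738 0.03586357817832451
[[-0.6077  0.794   0.0172  0.3244]
 [-0.6245 -0.4912  0.6073  0.2725]
 [ 0.4906  0.3583  0.7943 -1.4258]
 [ 0.      0.      0.      1.    ]]
top 381.6267842942387 381.6267842942387 271.68078888407683 208.5983403485049 0.03459622512182011
[[ 0.01   -0.9999 -0.0035 -0.0154]
 [ 0.9908  0.0094  0.1351 -0.4915]
 [-0.135  -0.0048  0.9908 -0.9147]
 [ 0.      0.      0.      1.    ]]
wrist 304.85592563048243 304.85592563048243 280.9696171643746 210.80058174713736 -0.025064144758377465
[[ 0.2539 -0.9672 -0.0012 -0.6241]
 [ 0.9343  0.2456 -0.2583  0.0324]
 [ 0.2501  0.0644  0.9661 -0.3789]
 [ 0.      0.      0.      1.    ]]
```

View pics/top0.png

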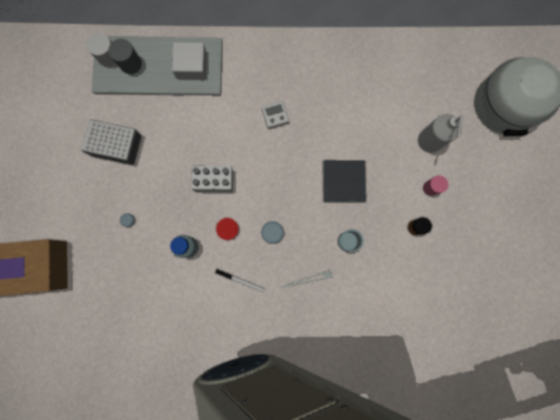

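View pics/scene0.png

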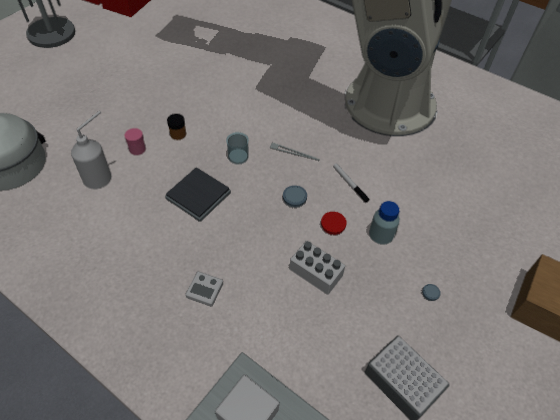

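The top view shows: rack (212,178), warming plate (344,181), large grey-blue dish (272,232), red look-alike (227,229), small dish (127,220), bottle with blue cap (182,247), beaker (349,241). There are two jar-shaped things: a black-capped one at (421,226), with an amber body in the scene view at (177,127), and a pink one at (437,185). I take the amber one and will confirm both choices in crops.

```bash
cat > h.py <<'E'
import cv2,numpy as np
def K(s): return np.array([[s["fx"],0,s["cx"]],[0,s["fy"],s["cy"]],[0,0,1.]]),np.array([s["k1"],0,0,0,0.])
def ray(s,uv,z):
    k,d=K(s); uv=np.asarray(uv,float).reshape(-1,1,2)
    n=cv2.undistortPoints(uv,k,d).reshape(-1,2)
    E=np.array(s["extrinsics"]); R=E[:3,:3]; c=-R.T@E[:3,3]
    D=np.c_[n[:,0],-n[:,1],-np.ones(len(n))]@R
    return c+D*((z-c[2])/D[:,2])[:,None]
def proj(s,p):
    k,d=K(s); E=np.array(s["extrinsics"]); q=np.asarray(p,float).reshape(-1,3)@E[:3,:3].T+E[:3,3]
    q=q*[1,-1,-1]; return cv2.projectPoints(q,np.zeros(3),np.zeros(3),k,d)[0].reshape(-1,2)
def load(n): return {k:v for k,v in np.load(n).items()}
E
python3 - <<'E'
from h import *
a=load("pics/top0.npz");b=load("pics/scene0.npz")
def crop(s,u,v,w,h,f): return cv2.resize(s["image"][v:v+h,u:u+w],(w*f,h*f),interpolation=cv2.INTER_CUBIC)
A=crop(a,165,150,130,110,3);B=crop(a,310,150,130,110,3)
C=crop(b,110,100,130,110,3);D=crop(b,270,170,130,110,3)
cv2.imwrite("pics/crop0.png",np.vstack([np.hstack([A,B]),np.hstack([C,D])])[:600*2])
im=cv2.imread("pics/crop0.png");cv2.imwrite("pics/crop0.png",cv2.resize(im,(709,600)))
E
```

```text
(no output)
```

View pics/crop0.png

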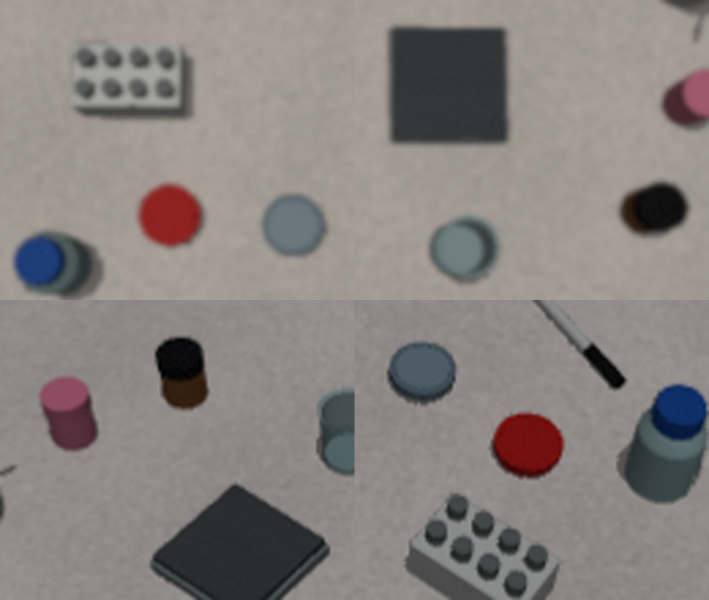

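The crops confirm it: the black-capped jar has an amber glass body (the other is pink), and the frosted grey-blue disc is the large dish (the other is red). Next I measure positions.

```bash
cat > meas.py <<'E'
from h import *
def blob(s,mask,win):
    u0,v0,u1,v1=win; m=np.zeros(mask.shape[:2],np.uint8); m[v0:v1,u0:u1]=mask[v0:v1,u0:u1]
    c,_=cv2.findContours(m,cv2.RETR_EXTERNAL,cv2.CHAIN_APPROX_NONE)
    return max(c,key=cv2.contourArea)
def circ(s,c,z):
    P=ray(s,c.reshape(-1,2),z)[:,:2].astype(np.float32)
    M=cv2.moments(P.reshape(-1,1,2)); ce=(M["m10"]/M["m00"],M["m01"]/M["m00"])
    return np.array(ce), 2*np.sqrt(abs(M["m00"])/np.pi), cv2.minEnclosingCircle(P)
E
cat > run1.py <<'E'
from meas import *
s=load("pics/top0.npz"); im=s["image"]; hsv=cv2.cvtColor(im,cv2.COLOR_BGR2HSV)
H,S,V=[hsv[...,i].astype(int) for i in range(3)]
for p in [(344,181),(272,232),(127,220),(182,245),(421,226),(349,241),(212,178),(300,200),(195,178)]: print(p,hsv[p[1],p[0]])
m8=lambda x:(x*255).astype(np.uint8)
c=blob(s,m8(V<90),(310,150,380,215)); P=ray(s,c.reshape(-1,2),.022)[:,:2]
print("warmer",cv2.minAreaRect((P*1000).astype(np.float32)))
c=blob(s,m8((H>80)&(H<125)&(S>25)),(250,210,295,255)); print("large",circ(s,c,.016))
c=blob(s,m8((H>80)&(H<125)&(S>25)),(112,205,142,235)); print("small",circ(s,c,.012))
c=blob(s,m8((H>105)&(H<125)&(S>150)),(160,225,205,265)); print("cap",circ(s,c,.100))
c=blob(s,m8(V<30),(400,210,440,245)); print("jarcap",circ(s,c,.055))
c=blob(s,m8((H>75)&(H<125)&(S>25)),(330,225,370,260)); print("beaker",circ(s,c,.06))
E
python3 run1.py
python3 - <<'E'
from h import *
s=load("pics/top0.npz")
cv2.imwrite("pics/rack0.png",cv2.resize(s["image"][155:200,180:245],None,fx=10,fy=10,interpolation=cv2.INTER_NEAREST))
for n in("top","scene"): 
    s=load(f"pics/{n}0.npz"); print(s["depth"].min(),s["depth"].max())
E
```

```text
(344, 181) [113  19  55]
(272, 232) [ 97  35 123]
(127, 220) [ 98  39 117]
(182, 245) [109 195 119]
(421, 226) [ 0  0 17]
(349, 241) [ 92  34 129]
(212, 178) [ 38   6 159]
(300, 200) [ 15  22 165]
(195, 178) [ 40   6 137]
warmer ((567.1529541015625, -193.25155639648438), (105.96331024169922, 105.7673568725586), 0.5261678099632263)
large (array([ 0.43451349, -0.01237861]), np.float64(0.05092646971652813), ((0.43466079235076904, -0.012714644894003868), 0.02669736184179783))
small (array([0.46280079, 0.35425781]), np.float64(0.02938350078164465), ((0.46270525455474854, 0.35431385040283203), 0.01592961698770523))
cap (array([0.39596823, 0.19849861]), np.float64(0.035242299379014644), ((0.3958037197589874, 0.19854693114757538), 0.018858732655644417))
jarcap (array([ 0.45008128, -0.36833494]), np.float64(0.03801913415040145), ((0.44876527786254883, -0.3688339293003082), 0.02190573327243328))
beaker (array([ 0.41154326, -0.19762604]), np.float64(0.047926311487437104), ((0.4125095009803772, -0.19778947532176971), 0.027356330305337906))
0.0 1.8937092
0.0 3.1337905
```

View pics/rack0.png

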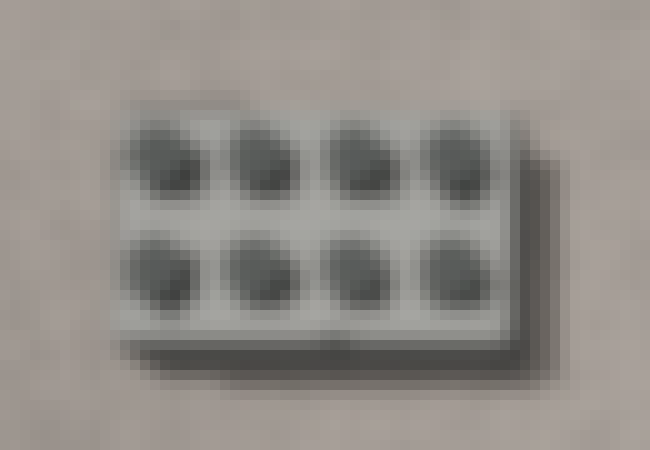

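```bash
python3 - <<'E'
from meas import *
s=load("pics/top0.npz")
q=np.array([[191.5,165.8],[230.3,165.8],[230.3,188.3],[191.5,188.3]])-.5
P=ray(s,q,.045);print(np.round(P,4),P.mean(0),P.max(0)-P.min(0))
# depth-based
d=s["depth"];v,u=np.mgrid[0:420,0:560];k,dd=K(s)
n=cv2.undistortPoints(np.c_[u.ravel(),v.ravel()].astype(float).reshape(-1,1,2),k,dd).reshape(-1,2)
D=d.ravel()[:,None];q=np.c_[n[:,0]*D[:,0],-n[:,1]*D[:,0],-D[:,0]]
E=s["extrinsics"];W=(q-E[:3,3])@E[:3,:3]; W=W.reshape(420,560,3)
np.save("pics/W0.npy",W)
def rg(name,win,lo,hi):
    w=W[win[1]:win[3],win[0]:win[2]].reshape(-1,3);ok=(d[win[1]:win[3],win[0]:win[2]].ravel()>0);w=w[ok]
    w=w[(w[:,2]>lo)&(w[:,2]<hi)]
    r=cv2.minAreaRect((w[:,:2]*1000).astype(np.float32)) if len(w)>4 else None
    print(name,len(w),w.mean(0).round(4),r)
rg("rack",(180,155,245,200),.03,.075)
rg("warmer",(310,150,380,215),.012,.03)
rg("large",(250,210,295,255),.008,.03)
rg("small",(112,205,142,235),.006,.03)
rg("cap",(160,225,205,265),.085,.12)
rg("jarcap",(400,210,440,245),.045,.07)
rg("beaker",(330,225,370,260),.045,.07)
rg("table",(280,180,310,220),-.03,.03)
s=load("pics/scene0.npz")
hsv=cv2.cvtColor(s["image"],cv2.COLOR_BGR2HSV);H,S,V=[hsv[...,i].astype(int) for i in range(3)]
m8=lambda x:(x*255).astype(np.uint8)
c=blob(s,m8((H>105)&(H<125)&(S>150)),(370,190,410,250));print("cap scene",len(c))
for nm,uv,z in [("large",(294.5,194.5),.016),("jar",(176,121.5),.055),("cap",(389,209),.1),("small",(431,290.5),.012),("warmer",(197.5,192.5),.022)]:
    print(nm,ray(s,uv,z))
print(proj(s,[[.4345,-.0124,.016],[.4635,.3543,.012],[.396,.1985,.1],[.45,-.368,.055],[.567,-.193,.022]]))
E
```

```text
[[0.5968 0.1912 0.045 ]
 [0.5978 0.0947 0.045 ]
 [0.5409 0.0933 0.045 ]
 [0.5399 0.1891 0.045 ]] [0.56887807 0.14207711 0.045     ] [0.05790445 0.09785628 0.        ]
rack 975 [0.5652 0.1394 0.049 ] ((566.833251953125, 141.11228942871094), (59.50615310668945, 100.31022644042969), 0.7054013013839722)
warmer 1775 [ 0.5669 -0.193   0.0218] ((567.89306640625, -194.84642028808594), (108.03886413574219, 106.52581787109375), 89.6914291381836)
large 414 [ 0.4348 -0.0116  0.0167] ((434.8673400878906, -11.861248016357422), (55.40058135986328, 55.3347053527832), 0.7657290101051331)
small 180 [0.4633 0.3548 0.012 ] ((464.2623596191406, 355.4530944824219), (35.80055236816406, 35.903526306152344), 46.088279724121094)
cap 267 [0.3967 0.1994 0.0991] ((396.7733459472656, 200.3494415283203), (39.09511184692383, 39.297542572021484), 31.11297035217285)
jarcap 276 [ 0.4522 -0.3718  0.0549] ((452.0061340332031, -372.5256652832031), (42.0689697265625, 41.62128829956055), 2.8764877319335938)
beaker 155 [ 0.4155 -0.2043  0.058 ] ((414.4348449707031, -201.8518524169922), (52.364418029785156, 53.610015869140625), 0.7710583806037903)
table 1193 [ 5.205e-01 -6.910e-02  4.000e-04] ((520.901611328125, -69.3906021118164), (102.90361785888672, 75.54664611816406), 0.4071619212627411)
cap scene 54
large [[ 0.43780721 -0.00907043  0.016     ]]
jar [[ 0.45957429 -0.36203047  0.055     ]]
cap [[0.40258147 0.20420343 0.1       ]]
small [[0.46456975 0.35717208 0.012     ]]
warmer [[ 0.57647155 -0.18718987  0.022     ]]
[[294.17851855 192.93578992]
 [429.96532873 289.35213372]
 [388.17664778 205.66855008]
 [176.93530928 118.36759255]
 [198.41124377 188.78697194]]
```

Positions from mask/ray and depth agree within about 3 mm: plate (0.567,-0.194), rack (0.567,0.141), large dish (0.435,-0.012), small dish (0.4635,0.355), bottle (0.3965,0.1995), jar (0.451,-0.371), beaker (0.413,-0.201). I start with the jar and square the tool to the world axes first.

>>> apply_moves(
  deltas=[
    [[0,0,0],[0,0,0.082]],
    [[0,0,0],[0,0,0.082]],
    [[0.1,-0.08,0],[0,0,0]],
    [[0.2,-0.16,0],[0,0,0]],
    [[0.2,-0.16,0],[0,0,0]],
  ],
  grip=-1,
  squeeze=40,
)

```text
time: 0.65
tcp_pos: [0.2353, -0.5429, 0.193]
eef_rot: [-3.141, -0.003, -0.0]
contact_force: [-0.1, -0.9, 0.1]
gripper_width: 0.0856
```

>>> apply_moves(
  deltas=[
    [[0.2,-0.16,0],[0,0,0]],
    [[0.2,-0.16,0],[0,0,0]],
    [[0.2,-0.16,0],[0,0,0]],
    [[0.2,-0.16,0],[0,0,0]],
    [[0.2,-0.16,0],[0,0,0]],
  ],
)

```text
time: 1.15
tcp_pos: [0.3857, -0.4221, 0.1933]
eef_rot: [-3.141, -0.006, -0.0]
contact_force: [-0.0, 0.1, 0.3]
gripper_width: 0.0856
```

>>> apply_moves(
  deltas=[
    [[0.2,-0.16,0],[0,0,0]],
    [[0.2,-0.16,0],[0,0,0]],
    [[0.04,-0.03,0],[0,0,0]],
    [[0,0,0],[0,0,0]],
    [[0,0,0],[0,0,0]],
  ],
)

```text
time: 1.65
tcp_pos: [0.4497, -0.3717, 0.1932]
eef_rot: [-3.142, -0.003, 0.001]
contact_force: [0.1, -0.3, -0.2]
gripper_width: 0.0854
```

```bash
python3 - <<'E'
from meas import *
from station import robot
s=robot.snapshot("wrist"); np.savez("pics/wrist1.npz",**s); im=s["image"].copy()
for z in(.055,):
    print(proj(s,[[.451,-.371,z],[.4497,-.3717,.055]]))
hsv=cv2.cvtColor(im,cv2.COLOR_BGR2HSV)
cv2.imwrite("pics/wrist1.png",im)
m=((hsv[...,2]<35)*255).astype(np.uint8)
cs,_=cv2.findContours(m,cv2.RETR_EXTERNAL,cv2.CHAIN_APPROX_NONE)
for c in cs:
    if cv2.contourArea(c)>300: print(cv2.boundingRect(c),circ(s,c,.055))
E
```

```text
[[280.60769797 191.82910623]
 [281.2632279  193.02587869]]
(0, 257, 560, 163) (array([ 0.22097062, -0.3690015 ]), np.float64(0.361362833097214), ((0.13126817345619202, -0.36924126744270325), 0.38753846287727356))
(263, 168, 38, 41) (array([ 0.45412357, -0.37210037]), np.float64(0.04138824326101188), ((0.45445916056632996, -0.3722938597202301), 0.022086126729846))
```

View pics/wrist1.png

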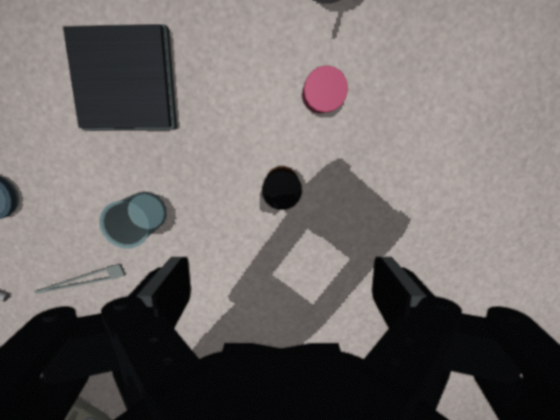

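The wrist view shows the black cap at (282,188), between the jaws, about 3 mm farther in x. The beaker is at (135,218), well clear. I shift by that amount and descend.

>>> apply_moves(
  deltas=[
    [[0.02,0,0.15],[0,0,0]],
    [[0,0,0.25],[0,0,0]],
    [[0,0,0.25],[0,0,0]],
    [[0,0,0.2],[0,0,0]],
    [[0,0,0.15],[0,0,0]],
  ],
)

```text
time: 2.2
tcp_pos: [0.4513, -0.3722, 0.0414]
eef_rot: [-3.14, 0.002, 0.003]
contact_force: [-0.4, 0.3, 0.2]
gripper_width: 0.0853
```

>>> apply_moves(
  deltas=[
    [[0,0,0.07],[0,0,0]],
    [[0,0,0],[0,0,0]],
  ],
)

```text
time: 2.4
tcp_pos: [0.4518, -0.3718, 0.0317]
eef_rot: [-3.14, 0.001, 0.003]
contact_force: [-0.2, -0.1, -0.7]
gripper_width: 0.0854
```

>>> apply_moves(
  deltas=[
    [[0,0,0],[0,0,0]],
    [[0,0,0],[0,0,0]],
    [[0,0,0],[0,0,0]],
    [[0,0,0],[0,0,0]],
    [[0,0,0],[0,0,0]],
  ],
  grip=1,
)

```text
time: 2.9
tcp_pos: [0.4535, -0.3719, 0.0334]
eef_rot: [3.141, 0.001, 0.001]
contact_force: [-0.2, -0.2, 0.2]
gripper_width: 0.0121
```

Width 12 mm: the jaws closed without the jar. I look.

```bash
python3 - <<'E'
from meas import *
from station import robot
print(robot.get_state()["gripper_width"],robot.get_state()["tcp_pos"])
a=robot.snapshot("wrist");b=robot.snapshot("scene")
cv2.imwrite("pics/w2.png",a["image"]);
print(proj(b,[[.4535,-.372,.05]]))
cv2.imwrite("pics/s2.png",np.hstack([cv2.resize(a["image"],(400,300)),cv2.resize(b["image"][70:190,97:257],(400,300))]))
E
```

```text
0.012086506160111947 [ 0.45354783 -0.37192126  0.03336628]
[[175.06791657 119.89117848]]
```

View pics/s2.png

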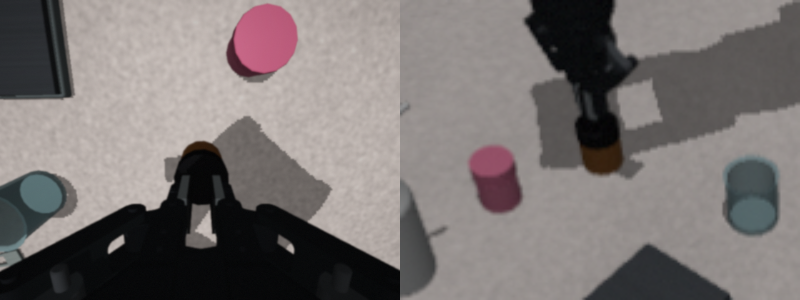

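```bash
python3 - <<'E'
from meas import *
from station import robot
a=robot.snapshot("wrist");b=robot.snapshot("scene");t=robot.snapshot("top")
A=cv2.resize(np.clip(a["image"][170:350,200:360].astype(float)*3,0,255).astype(np.uint8),(400,450))
B=cv2.resize(np.clip(b["image"][85:148,147:203].astype(float)*2,0,255).astype(np.uint8),(400,450),interpolation=cv2.INTER_CUBIC)
cv2.imwrite("pics/s3.png",np.hstack([A,B]))
np.savez("pics/b3.npz",**b);np.savez("pics/a3.npz",**a)
print(robot.get_state()["gripper_width"])
# depth points near cap
for s,win,n in((a,(230,180,330,350),"w"),(b,(160,90,195,145),"s")):
    d=s["depth"];u0,v0,u1,v1=win;v,u=np.mgrid[v0:v1,u0:u1];k,dd=K(s)
    nn=cv2.undistortPoints(np.c_[u.ravel(),v.ravel()].astype(float).reshape(-1,1,2),k,dd).reshape(-1,2);D=d[v0:v1,u0:u1].ravel()
    q=np.c_[nn[:,0]*D,-nn[:,1]*D,-D];E=np.array(s["extrinsics"]);W=(q-E[:3,3])@E[:3,:3];W=W[D>0]
    w=W[(W[:,2]>.05)&(W[:,2]<.06)];print(n,len(w),w.min(0).round(3),w.max(0).round(3))
    w=W[(W[:,2]>.015)&(W[:,2]<.05)];print(n,len(w),w.min(0).round(3),w.max(0).round(3))
E
```

```text
0.00019754586557867106
w 2489 [ 0.441 -0.393  0.05 ] [ 0.474 -0.35   0.057]
w 655 [ 0.459 -0.393  0.015] [ 0.475 -0.353  0.05 ]
s 166 [ 0.432 -0.396  0.05 ] [ 0.477 -0.348  0.058]
s 161 [ 0.439 -0.38   0.016] [ 0.478 -0.347  0.05 ]
```

View pics/s3.png

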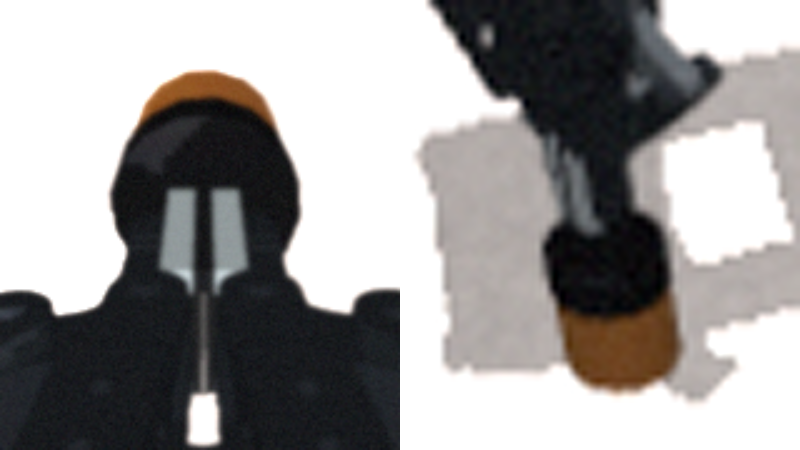

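The fingers have shut above the cap rather than around it, so the jar is unharmed and still in place. I check the real fingertip height against the reported TCP.

```bash
python3 - <<'E'
from meas import *
from station import robot
def pts(s,win):
    d=np.array(s["depth"]);u0,v0,u1,v1=win;v,u=np.mgrid[v0:v1,u0:u1];k,dd=K(s)
    nn=cv2.undistortPoints(np.c_[u.ravel(),v.ravel()].astype(float).reshape(-1,1,2),k,dd).reshape(-1,2);D=d[v0:v1,u0:u1].ravel()
    q=np.c_[nn[:,0]*D,-nn[:,1]*D,-D];E=np.array(s["extrinsics"]);W=(q-E[:3,3])@E[:3,:3]
    return W.reshape(v1-v0,u1-u0,3)
a=load("pics/a3.npz")
W=pts(a,(230,200,330,300))
for v in range(225,290,5): print(v,W[v-200,274-230].round(3),W[v-200,292-230].round(3),a["image"][v,274])
print(robot.get_state())
E
```

```text
225 [ 0.469 -0.368  0.055] [ 0.469 -0.378  0.056] [10 10 10]
230 [ 0.466 -0.368  0.055] [ 0.466 -0.378  0.055] [7 7 7]
235 [ 0.463 -0.368  0.056] [ 0.463 -0.378  0.054] [10  8  7]
240 [ 0.46  -0.368  0.055] [ 0.46  -0.378  0.056] [8 7 6]
245 [ 0.465 -0.368  0.075] [ 0.464 -0.377  0.074] [27 28 26]
250 [ 0.465 -0.368  0.081] [ 0.465 -0.377  0.081] [53 52 49]
255 [ 0.465 -0.368  0.087] [ 0.464 -0.377  0.086] [51 51 48]
260 [ 0.465 -0.369  0.093] [ 0.465 -0.376  0.093] [53 52 50]
265 [ 0.465 -0.369  0.098] [ 0.465 -0.376  0.098] [53 52 50]
270 [ 0.464 -0.369  0.101] [ 0.465 -0.376  0.103] [52 51 49]
275 [ 0.465 -0.369  0.107] [ 0.464 -0.376  0.106] [52 51 49]
280 [ 0.463 -0.369  0.108] [ 0.465 -0.376  0.112] [70 69 65]
285 [ 0.466 -0.369  0.116] [ 0.466 -0.375  0.117] [24 23 21]
{'time': 3.15, 'joint_positions': array([-6.89449347e-01,  4.89400731e-01,  1.83818754e+00,  1.64365585e-05,
        8.13984517e-01,  8.81116792e-01]), 'qvel': array([-7.53871009e-04,  1.77069381e-03, -1.23956476e-03,  4.00041522e-05,
       -1.05861867e-03,  4.41225221e-04]), 'effort': array([ 2.58862725e-03, -6.13123512e+01, -2.55245787e+01,  1.57126756e-04,
        1.20228982e-03, -2.15874088e-04]), 'tcp_pos': array([ 0.45332943, -0.37177976,  0.03289873]), 'eef_rot': array([3.14158921e+00, 3.43849413e-04, 3.60197851e-05]), 'contact_force': array([-0.0428584 ,  0.82221195,  0.50340377]), 'torque': array([0.04303424, 0.01861021, 0.00486386]), 'gripper_width': 0.00019754586557867106}
```

The wrist depth puts the shut fingertips at z≈0.072 while the TCP reads 0.033, so they disagree by about 40 mm. I lift clear and measure the tip independently with the scene camera.

>>> apply_moves(
  deltas=[
    [[0,0,-0.2],[0,0,0]],
    [[0,0,-0.2],[0,0,0]],
    [[0,0,-0.2],[0,0,0]],
    [[0,0,0],[0,0,0]],
    [[0,0,0],[0,0,0]],
  ],
)

```text
time: 3.65
tcp_pos: [0.4536, -0.372, 0.1234]
eef_rot: [3.141, 0.0, 0.002]
contact_force: [0.1, 0.3, -0.1]
gripper_width: -0.0004
```

```bash
cat >> meas.py <<'E'
def pts(s,win):
    d=np.array(s["depth"]);u0,v0,u1,v1=win;v,u=np.mgrid[v0:v1,u0:u1];k,dd=K(s)
    nn=cv2.undistortPoints(np.c_[u.ravel(),v.ravel()].astype(float).reshape(-1,1,2),k,dd).reshape(-1,2);D=d[v0:v1,u0:u1].ravel()
    q=np.c_[nn[:,0]*D,-nn[:,1]*D,-D];E=np.array(s["extrinsics"]);W=(q-E[:3,3])@E[:3,:3]
    W[D<=0]=np.nan
    return W.reshape(v1-v0,u1-u0,3)
E
python3 - <<'E'
from meas import *
from station import robot
st=robot.get_state();print(st["tcp_pos"],st["gripper_width"])
for n in("scene","wrist"):
    s=robot.snapshot(n);np.savez(f"pics/{n}4.npz",**s)
    p=proj(s,[st["tcp_pos"],st["tcp_pos"]+[0,0,.04]]);print(n,p)
    W=pts(s,(0,0,560,420)).reshape(-1,3)
    m=(np.hypot(W[:,0]-st["tcp_pos"][0],W[:,1]-st["tcp_pos"][1])<.03)&(W[:,2]>.07)
    w=W[m];print(len(w),np.percentile(w[:,2],[0,1,5,20]),w[w[:,2]<w[:,2].min()+.015].mean(0))
    im=s["image"].copy()
    for q in p: cv2.drawMarker(im,tuple(int(round(x)) for x in q),(0,255,0),0,6,1)
    u,v=p[0].astype(int);u0=min(max(u-70,0),420);v0=min(max(v-70,0),280)
    cv2.imwrite(f"pics/{n}4.png",cv2.resize(im[v0:v0+140,u0:u0+140],(400,400)))
cv2.imwrite("pics/c4.png",np.hstack([cv2.imread("pics/scene4.png"),cv2.imread("pics/wrist4.png")]))
E
```

```text
[ 0.45355703 -0.37200767  0.12335179] -0.0003537176261152052
scene [[170.92157672  97.55603623]
 [168.49322363  84.44001973]]
583 [0.16033549 0.16546766 0.17238741 0.19452496] [ 0.45969027 -0.36625649  0.16967119]
wrist [[282.21330315 237.16660707]
 [282.46626468 264.58990776]]
28744 [0.16426639 0.17277701 0.1933173  0.21611696] [ 0.46256463 -0.37104484  0.17305646]
```

View pics/c4.png

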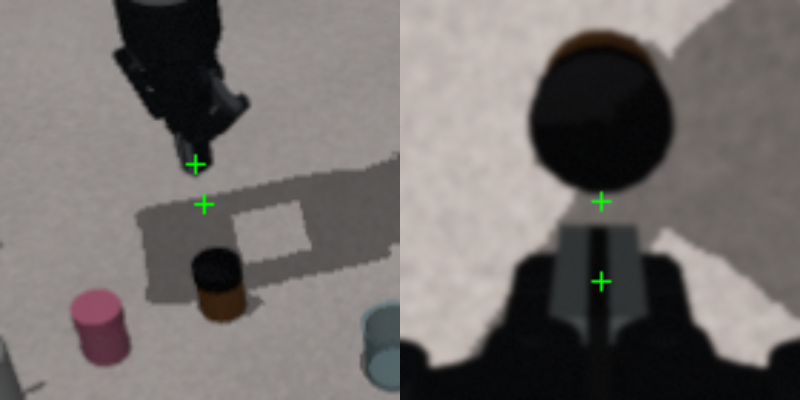

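Both cameras agree: the shut tips are about 38 mm above the reported TCP, while x and y fit. So I work with tip z = TCP z + 0.038. I reopen, descend until the tips are at about 0.032 and watch the force.

>>> apply_moves(
  deltas=[
    [[0,0,0],[0,0,0]],
    [[0,0,0],[0,0,0]],
    [[0,0,0],[0,0,0]],
    [[0,0,0],[0,0,0]],
    [[0,0,0],[0,0,0]],
  ],
  grip=-1,
)

```text
time: 4.25
tcp_pos: [0.4533, -0.3718, 0.1227]
eef_rot: [-3.141, -0.0, 0.0]
contact_force: [0.5, -0.3, 0.0]
gripper_width: 0.0724
```

>>> apply_moves(
  deltas=[
    [[0,0,0.15],[0,0,0]],
    [[0,0,0.2],[0,0,0]],
    [[0,0,0.2],[0,0,0]],
    [[0,0,0.1],[0,0,0]],
    [[0,0,0],[0,0,0]],
  ],
)

```text
time: 4.75
tcp_pos: [0.452, -0.3708, 0.0235]
eef_rot: [-3.139, -0.0, 0.005]
contact_force: [-0.3, 0.0, 0.3]
gripper_width: 0.0853
```

>>> apply_moves(
  deltas=[
    [[0,0,0.1],[0,0,0]],
    [[0,0,0.1],[0,0,0]],
    [[0,0,0],[0,0,0]],
    [[0,0,0],[0,0,0]],
  ],
)

```text
time: 5.15
tcp_pos: [0.4532, -0.3717, -0.0047]
eef_rot: [-3.141, -0.0, 0.001]
contact_force: [1.0, 0.8, 0.1]
gripper_width: 0.0857
```

>>> apply_moves(
  deltas=[
    [[0,0,0],[0,0,0]],
    [[0,0,0],[0,0,0]],
    [[0,0,0],[0,0,0]],
    [[0,0,0],[0,0,0]],
    [[0,0,0],[0,0,0]],
  ],
  grip=1,
)

```text
time: 5.65
tcp_pos: [0.4537, -0.3721, -0.0039]
eef_rot: [3.141, 0.0, 0.001]
contact_force: [-0.8, 0.9, 5.8]
gripper_width: 0.0427
```

Held, at width 43 mm. I lift 105 mm and carry the jar to (0.567,-0.0265).

>>> apply_moves(
  deltas=[
    [[0,0,-0.1],[0,0,0]],
    [[0,0,-0.2],[0,0,0]],
    [[0,0,-0.2],[0,0,0]],
    [[0,0,-0.2],[0,0,0]],
    [[0.03,-0.08,0],[0,0,0]],
  ],
)

```text
time: 6.15
tcp_pos: [0.4601, -0.3625, 0.1055]
eef_rot: [3.136, -0.001, 0.01]
contact_force: [0.1, -0.3, -0.7]
gripper_width: 0.0423
```

>>> apply_moves(
  deltas=[
    [[0.06,-0.18,0],[0,0,0]],
    [[0.08,-0.25,0],[0,0,0]],
    [[0.08,-0.25,0],[0,0,0]],
    [[0.08,-0.25,0],[0,0,0]],
    [[0.08,-0.25,0],[0,0,0]],
  ],
)

```text
time: 6.65
tcp_pos: [0.5146, -0.1807, 0.1003]
eef_rot: [-3.141, -0.0, 0.001]
contact_force: [-0.1, -0.8, -0.9]
gripper_width: 0.0425
```

>>> apply_moves(
  deltas=[
    [[0.08,-0.25,0],[0,0,0]],
    [[0.08,-0.25,0],[0,0,0]],
    [[0.08,-0.25,0],[0,0,0]],
    [[0.07,-0.2,0],[0,0,0]],
    [[0.03,-0.08,0],[0,0,0]],
  ],
)

```text
time: 7.15
tcp_pos: [0.5659, -0.0253, 0.1002]
eef_rot: [-3.141, -0.004, 0.0]
contact_force: [-0.2, 0.5, -1.4]
gripper_width: 0.043
```

>>> apply_moves(
  deltas=[
    [[0,0,0],[0,0,0]],
    [[0,0,0],[0,0,0]],
  ],
)

```text
time: 7.35
tcp_pos: [0.5651, -0.0286, 0.1002]
eef_rot: [3.141, 0.001, -0.001]
contact_force: [-0.4, 1.0, -1.2]
gripper_width: 0.0423
```

>>> apply_moves(
  deltas=[
    [[0.013,-0.013,0.1],[0,0,0]],
    [[0,0,0.2],[0,0,0]],
    [[0,0,0.2],[0,0,0]],
    [[0,0,0.1],[0,0,0]],
    [[0,0,0.05],[0,0,0]],
  ],
)

```text
time: 7.85
tcp_pos: [0.5662, -0.027, 0.0008]
eef_rot: [-3.141, 0.002, 0.005]
contact_force: [-0.2, -0.2, -0.3]
gripper_width: 0.0424
```

>>> apply_moves(
  deltas=[
    [[0,0,0.03],[0,0,0]],
    [[0,0,0.01],[0,0,0]],
    [[0,0,0],[0,0,0]],
    [[0,0,0],[0,0,0]],
  ],
)

```text
time: 8.25
tcp_pos: [0.5684, -0.0264, -0.0023]
eef_rot: [3.142, 0.0, 0.002]
contact_force: [-0.3, -0.1, -1.7]
gripper_width: 0.0426
```

>>> apply_moves(
  deltas=[
    [[0,0,0.01],[0,0,0]],
    [[0,0,0],[0,0,0]],
    [[0,0,0],[0,0,0]],
  ],
)

```text
time: 8.55
tcp_pos: [0.5685, -0.0263, -0.0039]
eef_rot: [3.142, 0.0, 0.002]
contact_force: [-0.0, -0.5, 6.0]
gripper_width: 0.0427
```

>>> apply_moves(
  deltas=[
    [[0,0,0],[0,0,0]],
    [[0,0,0],[0,0,0]],
    [[0,0,0],[0,0,0]],
    [[0,0,0],[0,0,0]],
    [[0,0,0],[0,0,0]],
  ],
  grip=-1,
)

```text
time: 9.05
tcp_pos: [0.5676, -0.0263, -0.0047]
eef_rot: [-3.142, -0.0, 0.0]
contact_force: [-0.0, 0.3, -0.1]
gripper_width: 0.0854
```

>>> apply_moves(
  deltas=[
    [[0,0,0],[0,0,0]],
    [[0,0,-0.1],[0,0,0]],
    [[0,0,-0.2],[0,0,0]],
    [[0,0,-0.2],[0,0,0]],
    [[0,0,-0.2],[0,0,0]],
  ],
)

```text
time: 9.55
tcp_pos: [0.5677, -0.0263, 0.1025]
eef_rot: [3.142, 0.0, 0.001]
contact_force: [0.5, 0.5, -0.4]
gripper_width: 0.0855
```

The jar is down and released. Next is the large dish at (0.435,-0.012): I move above it and check with the wrist camera.

>>> apply_moves(
  deltas=[
    [[-0.1,-0.01,0],[0,0,0]],
    [[-0.2,-0.02,0],[0,0,0]],
    [[-0.25,-0.03,0],[0,0,0]],
    [[-0.2,-0.02,0],[0,0,0]],
    [[-0.14,-0.015,0],[0,0,0]],
  ],
)

```text
time: 10.05
tcp_pos: [0.432, -0.0119, 0.1012]
eef_rot: [-3.142, -0.0, 0.0]
contact_force: [-0.7, -0.0, 1.1]
gripper_width: 0.0854
```

>>> apply_moves(
  deltas=[
    [[0,0,0],[0,0,0]],
    [[0,0,0],[0,0,0]],
  ],
)

```text
time: 10.25
tcp_pos: [0.4352, -0.0121, 0.1015]
eef_rot: [3.142, 0.0, 0.004]
contact_force: [1.2, 0.0, 0.1]
gripper_width: 0.085
```

```bash
python3 - <<'E'
from meas import *
from station import robot
s=robot.snapshot("wrist"); np.savez("pics/wrist5.npz",**s); im=s["image"]; cv2.imwrite("pics/wrist5.png",im)
print(robot.get_state()["tcp_pos"],proj(s,[[.4348,-.012,.016]]))
W=pts(s,(0,0,560,420)).reshape(-1,3)
def f(n,x,y,r,lo,hi):
    w=W[(np.hypot(W[:,0]-x,W[:,1]-y)<r)&(W[:,2]>lo)&(W[:,2]<hi)]
    if len(w)>20: print(n,len(w),w.mean(0).round(4),cv2.minAreaRect((w[:,:2]*1000).astype(np.float32)))
f("large",.435,-.012,.045,.009,.022)
f("jar",.567,-.0265,.04,.048,.06)
E
```

```text
[ 0.43576888 -0.01217658  0.10133913] [[281.16086049 205.57230596]]
large 3140 [ 0.4371 -0.0097  0.0164] ((436.01715087890625, -9.670169830322266), (56.813232421875, 57.08465576171875), 78.81068420410156)
jar 3455 [ 0.5657 -0.0263  0.0553] ((564.910888671875, -26.520639419555664), (39.17520523071289, 42.60114288330078), 0.10266508907079697)
```

View pics/wrist5.png

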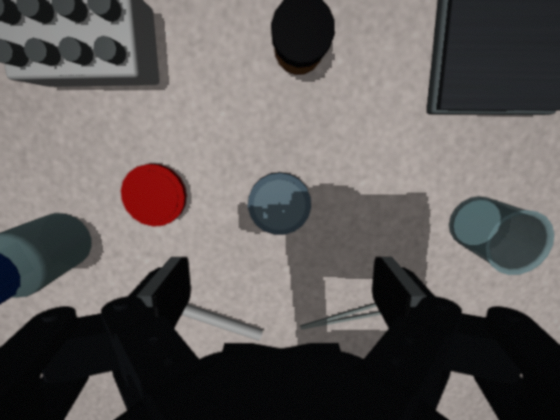

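The wrist view shows the grey-blue dish centred at (280,204), red one at (154,194), and the jar standing at (0.566,-0.026). I descend to TCP z ≈ -0.036.

>>> apply_moves(
  deltas=[
    [[0,-0.01,0.15],[0,0,0]],
    [[0,0,0.25],[0,0,0]],
    [[0,0,0.25],[0,0,0]],
    [[0,0,0.1],[0,0,0]],
    [[0,0,0],[0,0,0]],
  ],
)

```text
time: 10.8
tcp_pos: [0.4337, -0.0106, -0.014]
eef_rot: [-3.141, -0.0, 0.006]
contact_force: [0.1, -0.0, 0.7]
gripper_width: 0.0853
```

>>> apply_moves(
  deltas=[
    [[0,0,0.1],[0,0,0]],
    [[0,0,0.065],[0,0,0]],
    [[0,0,0],[0,0,0]],
    [[0,0,0],[0,0,0]],
  ],
)

```text
time: 11.2
tcp_pos: [0.4347, -0.0106, -0.0364]
eef_rot: [3.142, 0.0, 0.001]
contact_force: [-0.4, 0.7, 0.6]
gripper_width: 0.0853
```

>>> apply_moves(
  deltas=[
    [[0,0,0],[0,0,0]],
    [[0,0,0],[0,0,0]],
    [[0,0,0],[0,0,0]],
    [[0,0,0],[0,0,0]],
    [[0,0,0],[0,0,0]],
  ],
  grip=0.4,
  squeeze=30,
)

```text
time: 11.7
tcp_pos: [0.4347, -0.0106, -0.0361]
eef_rot: [-3.142, -0.0, -0.002]
contact_force: [-0.9, -0.2, 8.3]
gripper_width: 0.0565
```

Held at 57 mm. I lift and carry it to the plate at (0.567,-0.194).

>>> apply_moves(
  deltas=[
    [[0,0,-0.08],[0,0,0]],
    [[0,0,-0.2],[0,0,0]],
    [[0,0,-0.25],[0,0,0]],
    [[0,0,-0.2],[0,0,0]],
    [[0.04,0.06,0],[0,0,0]],
  ],
)

```text
time: 12.2
tcp_pos: [0.4424, -0.0194, 0.0768]
eef_rot: [3.141, 0.001, 0.01]
contact_force: [0.5, -0.2, -0.7]
gripper_width: 0.0565
```

>>> apply_moves(
  deltas=[
    [[0.12,0.16,0],[0,0,0]],
    [[0.15,0.2,0],[0,0,0]],
    [[0.15,0.2,0],[0,0,0]],
    [[0.15,0.2,0],[0,0,0]],
    [[0.15,0.2,0],[0,0,0]],
  ],
)

```text
time: 12.7
tcp_pos: [0.5486, -0.1652, 0.0723]
eef_rot: [-3.141, -0.0, 0.001]
contact_force: [0.8, 0.6, 0.3]
gripper_width: 0.0566
```

>>> apply_moves(
  deltas=[
    [[0.09,0.14,0],[0,0,0]],
    [[0.03,0.06,0],[0,0,0]],
    [[0,0,0],[0,0,0]],
    [[0,0,0],[0,0,0]],
  ],
)

```text
time: 13.1
tcp_pos: [0.565, -0.1928, 0.0721]
eef_rot: [-3.141, 0.0, 0.003]
contact_force: [-0.1, 0.5, -0.4]
gripper_width: 0.0568
```

```bash
python3 - <<'E'
from meas import *
from station import robot
st=robot.get_state();print(st["tcp_pos"],st["contact_force"],st["gripper_width"])
s=robot.snapshot("top");cv2.imwrite("pics/top6.png",s["image"])
s=robot.snapshot("wrist");im=s["image"];cv2.imwrite("pics/wrist6.png",im);np.savez("pics/wrist6.npz",**s)
W=pts(s,(0,0,560,420)).reshape(-1,3)
w=W[(np.hypot(W[:,0]-.567,W[:,1]+.194)<.09)&(W[:,2]>.014)&(W[:,2]<.03)]
print(len(w),cv2.minAreaRect((w[:,:2]*1000).astype(np.float32)))
E
```

```text
[ 0.56498842 -0.19281318  0.07213915] [-0.10266325  0.49999906 -0.38477604] 0.056757266222020646
11260 ((579.9766235351562, -193.76268005371094), (89.76876831054688, 107.28099822998047), 0.3644031584262848)
```

View pics/wrist6.png

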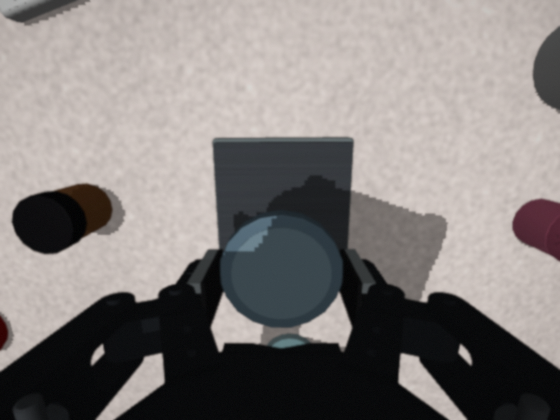

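The dish is level in the jaws over the plate; the plate edges give centre (0.568,-0.194). I lower to TCP z ≈ -0.013.

>>> apply_moves(
  deltas=[
    [[0.013,0.007,0.1],[0,0,0]],
    [[0,0,0.2],[0,0,0]],
    [[0,0,0.15],[0,0,0]],
    [[0,0,0.07],[0,0,0]],
    [[0,0,0.03],[0,0,0]],
  ],
)

```text
time: 13.7
tcp_pos: [0.5671, -0.1939, -0.0114]
eef_rot: [-3.141, -0.001, 0.003]
contact_force: [0.3, 0.2, -0.3]
gripper_width: 0.0565
```

>>> apply_moves(
  deltas=[
    [[0,0,0.01],[0,0,0]],
    [[0,0,0],[0,0,0]],
    [[0,0,0],[0,0,0]],
  ],
)

```text
time: 14.0
tcp_pos: [0.5689, -0.1948, -0.0105]
eef_rot: [3.141, 0.0, 0.002]
contact_force: [-0.1, 0.4, 0.7]
gripper_width: 0.0562
```

>>> apply_moves(
  deltas=[
    [[0,0,0.01],[0,0,0]],
    [[0,0,0],[0,0,0]],
    [[0,0,0],[0,0,0]],
  ],
)

```text
time: 14.3
tcp_pos: [0.5683, -0.1947, -0.0126]
eef_rot: [3.142, 0.0, 0.0]
contact_force: [-0.5, -0.5, -0.7]
gripper_width: 0.0564
```

>>> apply_moves(
  deltas=[
    [[0,0,0.008],[0,0,0]],
    [[0,0,0],[0,0,0]],
    [[0,0,0],[0,0,0]],
  ],
)

```text
time: 14.6
tcp_pos: [0.5684, -0.1947, -0.0139]
eef_rot: [3.141, 0.0, 0.0]
contact_force: [0.3, 0.7, 2.8]
gripper_width: 0.0566
```

Contact (2.8 N up). I release and rise, then head for the small dish at (0.4635,0.355).

>>> apply_moves(
  deltas=[
    [[0,0,0],[0,0,0]],
    [[0,0,0],[0,0,0]],
    [[0,0,0],[0,0,0]],
    [[0,0,0],[0,0,0]],
    [[0,0,0],[0,0,0]],
  ],
  grip=-1,
)

```text
time: 15.1
tcp_pos: [0.5681, -0.1946, -0.0141]
eef_rot: [-3.142, -0.0, 0.0]
contact_force: [-0.0, -0.6, -0.0]
gripper_width: 0.0856
```

>>> apply_moves(
  deltas=[
    [[0,0,-0.1],[0,0,0]],
    [[0,0,-0.25],[0,0,0]],
    [[0,0,-0.25],[0,0,0]],
    [[0,0,-0.2],[0,0,0]],
    [[0,0,0],[0,0,0]],
  ],
)

```text
time: 15.6
tcp_pos: [0.5713, -0.1957, 0.1117]
eef_rot: [3.139, 0.0, 0.012]
contact_force: [0.5, 0.5, -0.9]
gripper_width: 0.0854
```

```bash
python3 - <<'E'
from meas import *
from station import robot
print(robot.get_state()["tcp_pos"])
s=robot.snapshot("wrist");cv2.imwrite("pics/wrist7.png",s["image"]);np.savez("pics/wrist7.npz",**s)
W=pts(s,(0,0,560,420)).reshape(-1,3)
for lo,hi,r in((.014,.03,.09),(.032,.044,.05)):
    w=W[(np.hypot(W[:,0]-.567,W[:,1]+.194)<r)&(W[:,2]>lo)&(W[:,2]<hi)]
    print(len(w),w.mean(0),cv2.minAreaRect((w[:,:2]*1000).astype(np.float32)))
E
```

```text
[ 0.57134203 -0.19570501  0.11166308]
9219 [ 0.57630554 -0.1933548   0.02204871] ((571.3641967773438, -193.56399536132812), (106.36121368408203, 107.5268325805664), 0.11780655384063721)
3374 [ 0.57072666 -0.19400299  0.0384028 ] ((569.8135986328125, -194.21041870117188), (57.03203582763672, 56.94729995727539), 82.35769653320312)
```

View pics/wrist7.png

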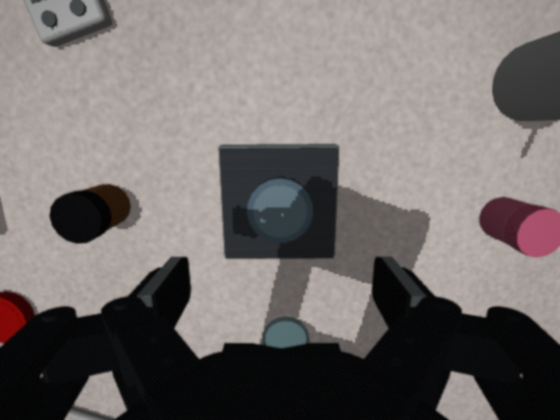

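The large dish sits on the plate within 2 mm of centre (dish at pixel (281,210), plate (280,201)). I move on to the small dish.

>>> apply_moves(
  deltas=[
    [[-0.02,-0.1,0],[0,0,0]],
    [[-0.04,-0.2,0],[0,0,0]],
    [[-0.05,-0.27,0],[0,0,0]],
    [[-0.05,-0.27,0],[0,0,0]],
    [[-0.05,-0.27,0],[0,0,0]],
  ],
)

```text
time: 16.15
tcp_pos: [0.5344, -0.0259, 0.1045]
eef_rot: [-3.141, 0.001, 0.005]
contact_force: [0.2, 0.4, -0.5]
gripper_width: 0.0852
```

>>> apply_moves(
  deltas=[
    [[-0.05,-0.27,0],[0,0,0]],
    [[-0.05,-0.27,0],[0,0,0]],
    [[-0.05,-0.27,0],[0,0,0]],
    [[-0.05,-0.27,0],[0,0,0]],
    [[-0.05,-0.27,0],[0,0,0]],
  ],
)

```text
time: 16.65
tcp_pos: [0.4966, 0.1762, 0.1046]
eef_rot: [3.141, 0.001, -0.004]
contact_force: [1.4, -0.8, -0.9]
gripper_width: 0.0849
```

>>> apply_moves(
  deltas=[
    [[-0.05,-0.27,0],[0,0,0]],
    [[-0.05,-0.27,0],[0,0,0]],
    [[-0.05,-0.27,0],[0,0,0]],
    [[-0.05,-0.27,0],[0,0,0]],
    [[-0.05,-0.16,0],[0,0,0]],
  ],
)

```text
time: 17.15
tcp_pos: [0.4591, 0.3629, 0.1045]
eef_rot: [3.141, 0.003, -0.003]
contact_force: [0.6, -0.5, -0.5]
gripper_width: 0.0853
```

>>> apply_moves(
  deltas=[
    [[0,0,0],[0,0,0]],
    [[0,0,0],[0,0,0]],
    [[0,0,0],[0,0,0]],
  ],
)

```text
time: 17.45
tcp_pos: [0.4608, 0.3592, 0.1051]
eef_rot: [3.14, -0.0, -0.002]
contact_force: [-0.2, 0.2, 0.3]
gripper_width: 0.0853
```

```bash
python3 - <<'E'
from meas import *
from station import robot
print(robot.get_state()["tcp_pos"],robot.get_state()["joint_positions"])
s=robot.snapshot("wrist");cv2.imwrite("pics/wrist8.png",s["image"])
W=pts(s,(0,0,560,420)).reshape(-1,3)
w=W[(np.hypot(W[:,0]-.4635,W[:,1]-.355)<.03)&(W[:,2]>.007)&(W[:,2]<.017)]
print(len(w),w.mean(0),cv2.minAreaRect((w[:,:2]*1000).astype(np.float32)))
E
```

```text
[0.46075843 0.35917686 0.10510702] [ 6.59691209e-01  3.89614758e-01  1.79847044e+00 -2.29827851e-04
  9.55572597e-01  2.23066867e+00]
1147 [0.46517734 0.35832591 0.01243698] ((464.7289733886719, 358.2919006347656), (35.102657318115234, 35.03089904785156), 67.25296020507812)
```

View pics/wrist8.png

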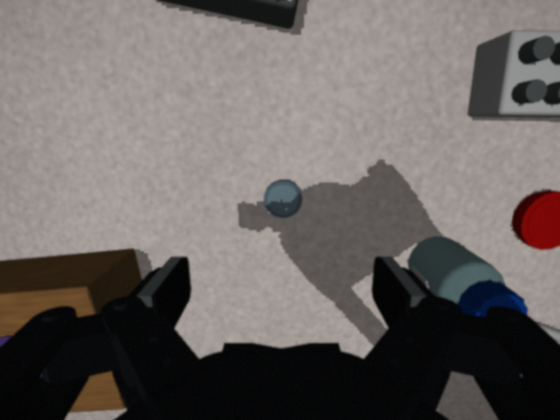

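The small dish is at (283,198), i.e. (0.4645,0.358). I correct by 3 mm in x and descend to TCP z ≈ -0.0345.

>>> apply_moves(
  deltas=[
    [[0.02,0.007,0.15],[0,0,0]],
    [[0,0,0.25],[0,0,0]],
    [[0,0,0.25],[0,0,0]],
    [[0,0,0.1],[0,0,0]],
    [[0,0,0],[0,0,0]],
  ],
)

```text
time: 18.0
tcp_pos: [0.4634, 0.3574, -0.0084]
eef_rot: [3.139, -0.002, -0.005]
contact_force: [-0.5, -0.3, 0.9]
gripper_width: 0.0852
```

>>> apply_moves(
  deltas=[
    [[0,0,0.1],[0,0,0]],
    [[0,0,0.08],[0,0,0]],
    [[0,0,0],[0,0,0]],
    [[0,0,0],[0,0,0]],
  ],
)

```text
time: 18.4
tcp_pos: [0.4647, 0.3594, -0.0334]
eef_rot: [-3.142, -0.0, -0.0]
contact_force: [-0.3, -0.6, 0.5]
gripper_width: 0.0852
```

>>> apply_moves(
  deltas=[
    [[0,0,0],[0,0,0]],
    [[0,0,0],[0,0,0]],
    [[0,0,0],[0,0,0]],
    [[0,0,0],[0,0,0]],
    [[0,0,0],[0,0,0]],
  ],
  grip=0.8,
  squeeze=25,
)

```text
time: 18.9
tcp_pos: [0.4647, 0.3595, -0.033]
eef_rot: [-3.141, -0.0, -0.001]
contact_force: [-1.3, -0.2, 5.6]
gripper_width: 0.0342
```

Held at 34 mm. I lift and carry it back to above the large dish.

>>> apply_moves(
  deltas=[
    [[0,0,-0.08],[0,0,0]],
    [[0,0,-0.2],[0,0,0]],
    [[0,0,-0.25],[0,0,0]],
    [[0,0,-0.2],[0,0,0]],
    [[0,0,-0.1],[0,0,0]],
  ],
)

```text
time: 19.4
tcp_pos: [0.4658, 0.3603, 0.0944]
eef_rot: [-3.139, -0.0, -0.005]
contact_force: [0.3, 0.2, 0.4]
gripper_width: 0.0343
```

>>> apply_moves(
  deltas=[
    [[0.02,0.1,0],[0,0,0]],
    [[0.04,0.2,0],[0,0,0]],
    [[0.05,0.25,0],[0,0,0]],
    [[0.05,0.25,0],[0,0,0]],
    [[0.05,0.25,0],[0,0,0]],
  ],
)

```text
time: 19.9
tcp_pos: [0.4948, 0.1991, 0.0893]
eef_rot: [3.14, 0.001, -0.004]
contact_force: [-1.0, 0.4, -0.2]
gripper_width: 0.034
```

>>> apply_moves(
  deltas=[
    [[0.05,0.25,0],[0,0,0]],
    [[0.05,0.25,0],[0,0,0]],
    [[0.05,0.25,0],[0,0,0]],
    [[0.05,0.25,0],[0,0,0]],
    [[0.05,0.25,0],[0,0,0]],
  ],
)

```text
time: 20.4
tcp_pos: [0.5321, 0.0119, 0.0893]
eef_rot: [3.141, -0.0, -0.004]
contact_force: [2.2, 0.6, -0.3]
gripper_width: 0.0343
```

>>> apply_moves(
  deltas=[
    [[0.05,0.25,0],[0,0,0]],
    [[0.05,0.25,0],[0,0,0]],
    [[0.05,0.25,0],[0,0,0]],
    [[0.05,0.25,0],[0,0,0]],
    [[0.05,0.25,0],[0,0,0]],
  ],
)

```text
time: 20.9
tcp_pos: [0.5694, -0.1752, 0.0891]
eef_rot: [-3.141, 0.0, 0.004]
contact_force: [0.6, -0.5, -0.3]
gripper_width: 0.0344
```

>>> apply_moves(
  deltas=[
    [[0.035,0.1,0],[0,0,0]],
    [[0,0.04,0],[0,0,0]],
    [[0,0,0],[0,0,0]],
    [[0,0,0],[0,0,0]],
  ],
)

```text
time: 21.3
tcp_pos: [0.5755, -0.193, 0.0903]
eef_rot: [-3.141, -0.001, 0.002]
contact_force: [0.9, 0.7, 0.1]
gripper_width: 0.0344
```

```bash
python3 - <<'E'
from meas import *
from station import robot
st=robot.get_state();print(st["tcp_pos"],st["gripper_width"])
s=robot.snapshot("wrist");cv2.imwrite("pics/wrist9.png",s["image"]);np.savez("pics/wrist9.npz",**s)
W=pts(s,(0,0,560,420)).reshape(-1,3)
print(np.nanmax(W,0))
w=W[(np.hypot(W[:,0]-.569,W[:,1]+.194)<.05)&(W[:,2]>.032)&(W[:,2]<.044)]
print("large",len(w),cv2.minAreaRect((w[:,:2]*1000).astype(np.float32)))
E
```

```text
[ 0.57551306 -0.19297686  0.09031064] 0.03436918375886421
[0.74359129 0.12256953 0.23185088]
large 3047 ((575.2192993164062, -194.4804229736328), (57.3983039855957, 46.6926155090332), 86.44873809814453)
```

View pics/wrist9.png

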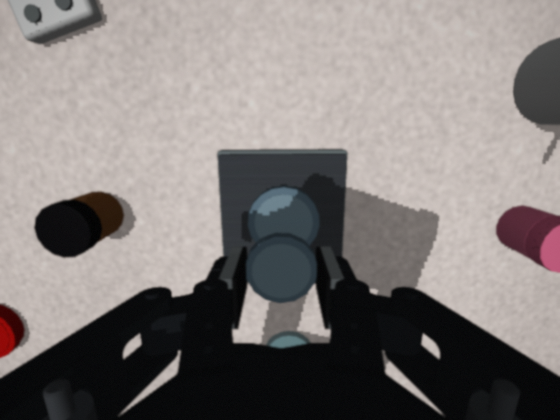

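Both dishes are aligned in y; the tool is 6 mm too far in x. I correct this and lower it toward z ≈ 0.007.

>>> apply_moves(
  deltas=[
    [[-0.02,0.01,0.1],[0,0,0]],
    [[-0.02,0,0.17],[0,0,0]],
    [[0,0,0.15],[0,0,0]],
    [[0,0,0.08],[0,0,0]],
    [[0,0,0.03],[0,0,0]],
  ],
)

```text
time: 21.85
tcp_pos: [0.5697, -0.1945, 0.0104]
eef_rot: [-3.141, -0.002, 0.003]
contact_force: [-0.3, -0.4, 0.1]
gripper_width: 0.0343
```

>>> apply_moves(
  deltas=[
    [[0,0,0.01],[0,0,0]],
    [[0,0,0],[0,0,0]],
    [[0,0,0],[0,0,0]],
  ],
)

```text
time: 22.15
tcp_pos: [0.5712, -0.1958, 0.0109]
eef_rot: [3.141, 0.0, 0.002]
contact_force: [-0.2, 0.4, 0.4]
gripper_width: 0.0342
```

>>> apply_moves(
  deltas=[
    [[-0.01,-0.007,0.025],[0,0,0]],
    [[0,0,0],[0,0,0]],
    [[0,0,0],[0,0,0]],
  ],
)

```text
time: 22.45
tcp_pos: [0.5688, -0.1946, 0.0062]
eef_rot: [-3.142, -0.0, 0.0]
contact_force: [0.7, -1.2, 0.4]
gripper_width: 0.034
```

>>> apply_moves(
  deltas=[
    [[0,0,0.01],[0,0,0]],
    [[0,0,0],[0,0,0]],
    [[0,0,0],[0,0,0]],
  ],
)

```text
time: 22.75
tcp_pos: [0.5691, -0.1947, 0.005]
eef_rot: [3.141, 0.0, 0.001]
contact_force: [-1.7, 1.6, 4.9]
gripper_width: 0.0344
```

Contact at 4.9 N. I release, rise and look.

>>> apply_moves(
  deltas=[
    [[0,0,0],[0,0,0]],
    [[0,0,0],[0,0,0]],
    [[0,0,0],[0,0,0]],
    [[0,0,0],[0,0,0]],
    [[0,0,0],[0,0,0]],
  ],
  grip=-1,
)

```text
time: 23.25
tcp_pos: [0.5689, -0.1946, 0.0046]
eef_rot: [-3.142, -0.0, 0.0]
contact_force: [0.2, 0.5, -0.1]
gripper_width: 0.0849
```

>>> apply_moves(
  deltas=[
    [[0,0,-0.1],[0,0,0]],
    [[0,0,-0.25],[0,0,0]],
    [[0,0,-0.25],[0,0,0]],
    [[0,0,-0.1],[0,0,0]],
    [[0,0,0],[0,0,0]],
  ],
)

```text
time: 23.75
tcp_pos: [0.5708, -0.1952, 0.113]
eef_rot: [3.14, 0.0, 0.008]
contact_force: [0.3, -0.2, -0.2]
gripper_width: 0.0857
```

```bash
python3 - <<'E'
from meas import *
from station import robot
st=robot.get_state();print(st["tcp_pos"])
s=robot.snapshot("wrist");cv2.imwrite("pics/wrist10.png",s["image"])
W=pts(s,(0,0,560,420)).reshape(-1,3)
for n,lo,hi,r in(("plate",.016,.028,.09),("large",.032,.0435,.05),("small",.045,.056,.05)):
    w=W[(np.hypot(W[:,0]-.569,W[:,1]+.194)<r)&(W[:,2]>lo)&(W[:,2]<hi)]
    print(n,len(w),w.mean(0),cv2.minAreaRect((w[:,:2]*1000).astype(np.float32)))
E
```

```text
[ 0.57077692 -0.19523497  0.11297571]
plate 8936 [ 0.57566989 -0.19350145  0.0221907 ] ((570.5747680664062, -193.6221923828125), (103.89368438720703, 103.38177490234375), 0.2875235676765442)
large 1934 [ 0.57374469 -0.19407049  0.03826092] ((569.743896484375, -193.9402313232422), (57.045475006103516, 57.06192398071289), 60.903465270996094)
small 1407 [ 0.56962908 -0.19400618  0.0503807 ] ((568.8734130859375, -194.2430419921875), (34.95185852050781, 35.275489807128906), 89.03026580810547)
```

View pics/wrist10.png

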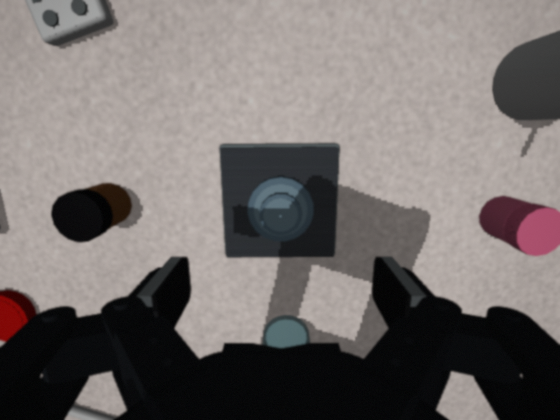

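The stack is centred to within about 2 mm (plate 570.6/-193.6, large 569.7/-193.9, small 568.9/-194.2 mm). Now the bottle, gripped by its cap.

>>> apply_moves(
  deltas=[
    [[-0.05,-0.11,0],[0,0,0]],
    [[-0.09,-0.2,0],[0,0,0]],
    [[-0.11,-0.25,0],[0,0,0]],
    [[-0.11,-0.25,0],[0,0,0]],
    [[-0.11,-0.25,0],[0,0,0]],
  ],
)

```text
time: 24.3
tcp_pos: [0.4954, -0.0337, 0.1079]
eef_rot: [-3.141, 0.0, 0.006]
contact_force: [-1.0, 0.4, 0.7]
gripper_width: 0.0853
```

>>> apply_moves(
  deltas=[
    [[-0.11,-0.25,0],[0,0,0]],
    [[-0.11,-0.25,0],[0,0,0]],
    [[-0.11,-0.25,0],[0,0,0]],
    [[-0.11,-0.25,0],[0,0,0]],
    [[-0.11,-0.25,0],[0,0,0]],
  ],
)

```text
time: 24.8
tcp_pos: [0.4128, 0.153, 0.1082]
eef_rot: [3.141, 0.0, -0.005]
contact_force: [0.8, -0.1, -0.4]
gripper_width: 0.0854
```

>>> apply_moves(
  deltas=[
    [[-0.09,-0.21,0],[0,0,0]],
    [[-0.03,-0.1,0],[0,0,0]],
    [[0,0,0],[0,0,0]],
    [[0,0,0],[0,0,0]],
    [[0,0,0],[0,0,0]],
  ],
)

```text
time: 25.3
tcp_pos: [0.3972, 0.1975, 0.109]
eef_rot: [3.141, -0.0, -0.002]
contact_force: [-0.7, 0.2, 0.5]
gripper_width: 0.0854
```

```bash
python3 - <<'E'
from meas import *
from station import robot
st=robot.get_state();print(st["tcp_pos"])
s=robot.snapshot("wrist");im=s["image"];cv2.imwrite("pics/wrist11.png",im)
W=pts(s,(0,0,560,420)).reshape(-1,3)
w=W[(np.hypot(W[:,0]-.3965,W[:,1]-.1995)<.04)&(W[:,2]>.093)&(W[:,2]<.107)]
print(len(w),w.mean(0),cv2.minAreaRect((w[:,:2]*1000).astype(np.float32)))
w=W[(np.abs(W[:,0]-.567)<.05)&(np.abs(W[:,1]-.141)<.08)&(W[:,2]>.04)&(W[:,2]<.05)]
if len(w)>9: print("rack",len(w),cv2.minAreaRect((w[:,:2]*1000).astype(np.float32)))
E
```

```text
[0.39721671 0.19750591 0.10902229]
2814 [0.39892047 0.20333944 0.09991643] ((397.49102783203125, 203.4960479736328), (41.034690856933594, 41.00125503540039), 31.992311477661133)
rack 2943 ((545.349365234375, 142.52886962890625), (15.378477096557617, 100.04488372802734), 0.06954644620418549)
```

View pics/wrist11.png

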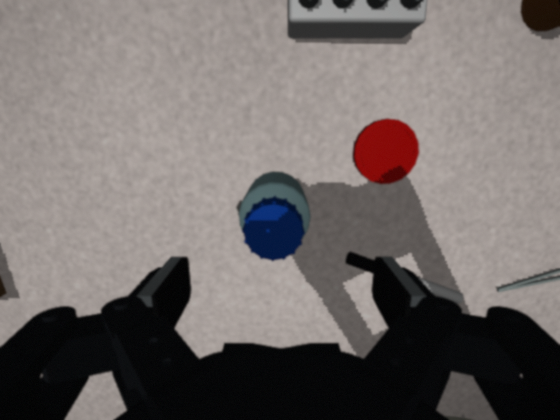

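The blue cap is at (273,228), i.e. (0.3975,0.2035). I shift 5.5 mm in y and descend to TCP z ≈ 0.044.

>>> apply_moves(
  deltas=[
    [[0,-0.037,0],[0,0,0]],
    [[0,0,0.1],[0,0,0]],
    [[0,0,0.15],[0,0,0]],
    [[0,0,0.1],[0,0,0]],
    [[0,0,0.08],[0,0,0]],
  ],
)

```text
time: 25.85
tcp_pos: [0.3978, 0.2036, 0.0443]
eef_rot: [3.141, -0.001, -0.001]
contact_force: [-0.5, -0.6, 0.2]
gripper_width: 0.0854
```

>>> apply_moves(
  deltas=[
    [[0,0,0],[0,0,0]],
    [[0,0,0],[0,0,0]],
  ],
)

```text
time: 26.05
tcp_pos: [0.398, 0.2038, 0.0453]
eef_rot: [3.141, -0.0, -0.0]
contact_force: [-0.2, 0.0, -0.3]
gripper_width: 0.0854
```

>>> apply_moves(
  deltas=[
    [[0,0,0],[0,0,0]],
    [[0,0,0],[0,0,0]],
    [[0,0,0],[0,0,0]],
    [[0,0,0],[0,0,0]],
    [[0,0,0],[0,0,0]],
  ],
  grip=0.8,
  squeeze=60,
)

```text
time: 26.55
tcp_pos: [0.3985, 0.204, 0.046]
eef_rot: [-3.141, -0.001, -0.002]
contact_force: [-1.0, -2.3, 8.3]
gripper_width: 0.0379
```

>>> apply_moves(
  deltas=[
    [[0,0,-0.05],[0,0,0]],
    [[0,0,-0.1],[0,0,0]],
    [[0,0,-0.1],[0,0,0]],
    [[0,0,0],[0,0,0]],
    [[0,0,0],[0,0,0]],
  ],
)

```text
time: 27.05
tcp_pos: [0.3979, 0.2039, 0.0828]
eef_rot: [-3.141, -0.0, -0.001]
contact_force: [0.0, -0.5, -2.8]
gripper_width: 0.0376
```

The bottle is held and lifted. I raise it further, then go over the rack to (0.655,0.1415).

>>> apply_moves(
  deltas=[
    [[0,0,-0.1],[0,0,0]],
    [[0,0,-0.2],[0,0,0]],
    [[0,0,-0.2],[0,0,0]],
    [[0,0,0],[0,0,0]],
    [[0.05,0.02,0],[0,0,0]],
  ],
)

```text
time: 27.55
tcp_pos: [0.4047, 0.2008, 0.157]
eef_rot: [3.142, 0.001, -0.001]
contact_force: [-0.0, -0.5, -3.3]
gripper_width: 0.0377
```

>>> apply_moves(
  deltas=[
    [[0.1,0.03,0],[0,0,0]],
    [[0.17,0.04,0],[0,0,0]],
    [[0.2,0.05,0],[0,0,0]],
    [[0.2,0.05,0],[0,0,0]],
    [[0.2,0.05,0],[0,0,0]],
  ],
)

```text
time: 28.05
tcp_pos: [0.5372, 0.1666, 0.1556]
eef_rot: [3.141, -0.0, -0.004]
contact_force: [-0.3, 0.1, -2.3]
gripper_width: 0.0378
```

>>> apply_moves(
  deltas=[
    [[0.2,0.05,0],[0,0,0]],
    [[0.2,0.05,0],[0,0,0]],
    [[0.2,0.04,0],[0,0,0]],
    [[0.12,0.03,0],[0,0,0]],
    [[0.06,0.01,0],[0,0,0]],
  ],
)

```text
time: 28.55
tcp_pos: [0.6544, 0.1393, 0.155]
eef_rot: [3.141, -0.002, -0.003]
contact_force: [-0.1, 0.1, -2.2]
gripper_width: 0.0376
```

>>> apply_moves(
  deltas=[
    [[0,0,0],[0,0,0]],
    [[0,0,0],[0,0,0]],
    [[0,0,0],[0,0,0]],
  ],
)

```text
time: 28.85
tcp_pos: [0.6518, 0.1411, 0.1572]
eef_rot: [3.141, 0.001, -0.002]
contact_force: [0.1, -0.4, -2.4]
gripper_width: 0.0383
```

```bash
python3 - <<'E'
from meas import *
from station import robot
st=robot.get_state();print(st["tcp_pos"],st["contact_force"])
s=robot.snapshot("scene");im=s["image"];a=robot.snapshot("wrist")["image"]
cv2.imwrite("pics/c12.png",np.hstack([cv2.resize(im[180:390,230:460],(438,400)),cv2.resize(a,(360,400))]))
t=robot.snapshot("top");W=pts(t,(0,0,560,420)).reshape(-1,3)
E
```

```text
[0.6517594  0.14108493 0.1572362 ] [ 0.1103791  -0.39790704 -2.38748164]
```

View pics/c12.png

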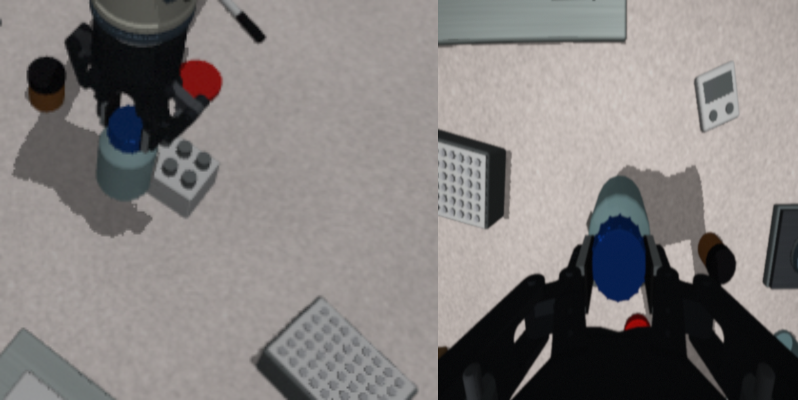

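The bottle hangs upright behind the rack and the spot below is free. I nudge x by 3.5 mm and lower.

>>> apply_moves(
  deltas=[
    [[0.023,0,0.1],[0,0,0]],
    [[0,0,0.2],[0,0,0]],
    [[0,0,0.2],[0,0,0]],
    [[0,0,0.1],[0,0,0]],
    [[0,0,0.07],[0,0,0]],
  ],
)

```text
time: 29.5
tcp_pos: [0.6554, 0.1408, 0.0553]
eef_rot: [3.141, 0.001, -0.003]
contact_force: [0.0, -0.0, -3.1]
gripper_width: 0.0378
```

>>> apply_moves(
  deltas=[
    [[0,0,0.03],[0,0,0]],
    [[0,0,0.02],[0,0,0]],
    [[0,0,0],[0,0,0]],
    [[0,0,0],[0,0,0]],
  ],
)

```text
time: 29.9
tcp_pos: [0.657, 0.1411, 0.0507]
eef_rot: [-3.141, -0.0, -0.002]
contact_force: [0.2, -0.4, -2.2]
gripper_width: 0.0377
```

>>> apply_moves(
  deltas=[
    [[-0.008,0,0.02],[0,0,0]],
    [[0,0,0],[0,0,0]],
    [[0,0,0],[0,0,0]],
  ],
)

```text
time: 30.2
tcp_pos: [0.6551, 0.1409, 0.0468]
eef_rot: [-3.142, -0.0, -0.0]
contact_force: [-0.4, 0.3, -2.7]
gripper_width: 0.0377
```

>>> apply_moves(
  deltas=[
    [[0,0,0.01],[0,0,0]],
    [[0,0,0],[0,0,0]],
    [[0,0,0],[0,0,0]],
  ],
)

```text
time: 30.5
tcp_pos: [0.6558, 0.141, 0.0461]
eef_rot: [-3.141, -0.0, -0.002]
contact_force: [-0.9, -0.7, 5.5]
gripper_width: 0.0374
```

Contact (5.5 N). I release, rise and step back out of the view for the final check.

>>> apply_moves(
  deltas=[
    [[0,0,0],[0,0,0]],
    [[0,0,0],[0,0,0]],
    [[0,0,0],[0,0,0]],
    [[0,0,0],[0,0,0]],
    [[0,0,0],[0,0,0]],
  ],
  grip=-1,
)

```text
time: 31.0
tcp_pos: [0.655, 0.141, 0.0451]
eef_rot: [3.142, 0.0, -0.0]
contact_force: [0.1, -0.5, 0.8]
gripper_width: 0.0852
```

>>> apply_moves(
  deltas=[
    [[0,0,0],[0,0,0]],
    [[0,0,-0.15],[0,0,0]],
    [[0,0,-0.25],[0,0,0]],
    [[0,0,-0.25],[0,0,0]],
    [[0,0,-0.2],[0,0,0]],
  ],
)

```text
time: 31.5
tcp_pos: [0.6556, 0.1411, 0.1749]
eef_rot: [-3.141, -0.0, -0.002]
contact_force: [0.5, -1.3, -0.5]
gripper_width: 0.0853
```

>>> apply_moves(
  deltas=[
    [[-0.1,0,0],[0,0,0]],
    [[-0.25,0,0],[0,0,0]],
    [[-0.25,0,0],[0,0,0]],
    [[-0.25,0,0],[0,0,0]],
    [[-0.25,0,0],[0,0,0]],
  ],
)

```text
time: 32.0
tcp_pos: [0.4886, 0.1408, 0.1726]
eef_rot: [-3.141, -0.0, -0.0]
contact_force: [0.4, 0.1, 0.9]
gripper_width: 0.0854
```

>>> apply_moves(
  deltas=[
    [[-0.25,0,0],[0,0,0]],
    [[-0.25,0,0],[0,0,0]],
    [[-0.1,0,0],[0,0,0]],
    [[0,0,0],[0,0,0]],
    [[0,0,0],[0,0,0]],
  ],
)

```text
time: 32.5
tcp_pos: [0.4016, 0.1413, 0.1733]
eef_rot: [-3.141, -0.001, -0.003]
contact_force: [0.4, -0.5, -0.1]
gripper_width: 0.0855
```

```bash
python3 - <<'E'
from meas import *
from station import robot
print(robot.get_state()["tcp_pos"])
t=robot.snapshot("top");s=robot.snapshot("scene");w_=robot.snapshot("wrist")
cv2.imwrite("pics/c13.png",np.hstack([cv2.resize(t["image"],(400,300)),cv2.resize(s["image"],(400,300))]))
obj=[("plate",.567,-.194,.09,.016,.028),("large",.567,-.194,.05,.032,.0435),("small",.567,-.194,.04,.045,.06),("jar",.567,-.0265,.04,.048,.062),("bottle",.655,.141,.04,.093,.108),("rack",.567,.141,.075,.04,.05),("beaker",.4125,-.2,.045,.05,.068)]
for nm,c in(("top",t),("wrist",w_)):
    W=pts(c,(0,0,560,420)).reshape(-1,3)
    for n,x,y,r,lo,hi in obj:
        w=W[(np.hypot(W[:,0]-x,W[:,1]-y)<r)&(W[:,2]>lo)&(W[:,2]<hi)]
        if len(w)>30:
            q=cv2.minAreaRect((w[:,:2]*1000).astype(np.float32));print(nm,n,len(w),np.round(q[0],1),np.round(q[1],1),w[:,2].mean().round(4))
E
```

```text
[0.40161353 0.14128181 0.17328935]
top plate 1249 [ 568.1 -194.1] [105.4 106.8] 0.0222
top large 248 [ 567.9 -195.2] [55.6 55.8] 0.0383
top small 167 [ 568. -195.] [33.1 34.6] 0.0505
top jar 249 [565.9 -27.4] [41.8 42. ] 0.0551
top bottle 225 [653.5 137.4] [37.6 39.4] 0.0997
top rack 686 [587.7 141.2] [101.1 100.2] 0.0451
top beaker 141 [ 414.5 -202.1] [52.4 53. ] 0.0592
wrist plate 266 [ 543.2 -141.1] [53.5  9.9] 0.0196
wrist jar 1872 [562.3 -25.7] [44.2 34.2] 0.0551
wrist rack 3998 [559.5 142.8] [100.6  44.3] 0.0455
```

View pics/c13.png

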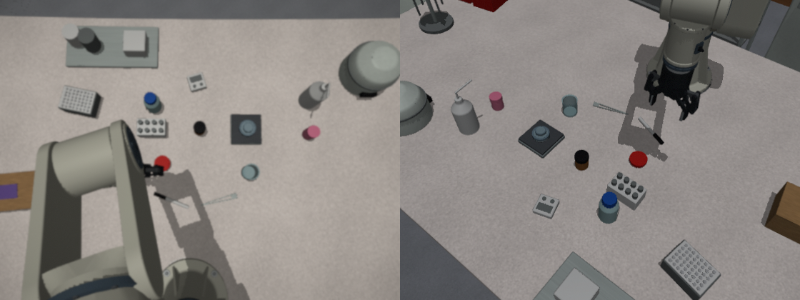

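The final pictures show the stack on the plate, the jar midway, and the bottle behind the rack, all upright with the beaker unmoved. I hand in.

```bash
python3 -c "
from station import robot
print(robot.close_job())"
```

```text
the job is handed in; nothing more can be done
None
```

I set out the bench as asked and handed the job in after about 33 s of the 106 s allowed. `close_job()` gives no verdict, so the figures below are my own, all from the last top view unless noted.

| Item | Measured | Allowed |
|---|---|---|
| Large dish from plate centre | about 1 mm | 12 mm |
| Small dish from large dish centre | under 1 mm | 10 mm |
| Jar off the plate–rack line | about 2 mm | 15 mm |
| Jar to plate centre / rack centre | about 167 / 169 mm | 182 mm each |
| Bottle off the rack's middle | about 4 mm | 15 mm |
| Bottle clear of the rack | about 28 mm | 15 to 45 mm |
| Beaker moved | under 1 mm | 25 mm |

Everything stood upright in the last pictures, and the gripper was open and clear of everything.

- **First jar grasp missed:** the jaws shut above the cap without touching the jar. The cameras put the shut fingertips about 38 mm above the reported TCP, although the description says the TCP is at the finger ends. I allowed for that from then on, and every later grasp held on the first try.
- **Camera disagreement:** the wrist and top cameras differed by up to about 4 mm on some positions, which is more than the stated 2 mm but well inside the tolerances.
- **Rack position in the last picture:** my last rack measurement was spoiled by the bottle or the arm, so the bottle figures use the rack position from the first picture; the rack is fixed.

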